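# Check the pump with its gauge rod and present it for reading

## Task

Take the gauge rod by its black handle, draw it lengthwise out from under the bridge of its rest, and slide it gently down the sloping guide tube of the bench pump until its brass collar stops on the tube's rim. Then withdraw it completely and hold it level and still, with the tip about 10 cm above the middle of the white tile, touching nothing but the gripper: the program finishes while still holding it there. Leave the carton, the jar and the spanner where they are.

Things in the scene. Friction and masses are not known exactly. Their poses are not given: they have to be found in the camera images.
- rod: Loose gauge rod, 180 mm long, about 0.08 kg. Origin on its axis, mid-handle; x along the rod to the tip, z up as it lies. Black handle 80 long (x -40 to 40), 14 wide (y), 18 high (z); brass collar 24 diameter, x 40 to 45; steel stem 8 diameter, x 45 to 140, the last 6 mm tapering to 4.
- rod_tip (a point): End of the rod's tip, on the axis, 140 mm from the handle's middle. Axes as the rod's.
- rod_collar (a point): Centre of the collar's front face (towards the tip), 45 mm from the handle's middle. This face stops on the tube's rim.
- rest: Fixed rest; the rod lies level on it, axis 50 mm above the worktop. Origin centre of underside of its plate (200x50x8), x towards the rod's tip. Handle's middle near x=-50, sides free to grip; a post 8 wide (foot 24 wide, 14 high), narrower than the handle, stands under its rear end at x -89 to -77: closed fingers pass on either side. The bridge spans the stem (see bridge): draw the rod 45 mm or more to the rest's -x before lifting.
- bridge (a point): Middle of the bridge's window, at x = 70, height 50 in the rest's frame. Grey bridge 20 long (x 60 to 80), 32 wide, 66 high; window 18 wide, from 46 to 60 high, so the rod can rise only a few mm in it. Axes as the rest's.
- pump: Fixed small bench vacuum pump. Origin on the worktop under the centre of its blue sump; x from the tube's mouth towards the grey motor. Sump 104x66, top 68 high; motor x 52 to 150, up to 88 high; steel stub 90 high at x=34, y=16. The guide tube slopes above the sump in the pump's x-z plane.
- guide_tube: Fixed steel guide tube on the pump. Origin at the centre of its mouth (rim face), 130 mm above the worktop and at pump x = -90; x runs inward down the tube's axis, 30 degrees below level, towards the pump's +x. Outer diameter 22, bore 14, length 105, no funnel.
- tile: Fixed white ceramic reading tile in a dark rubber frame, 80 x 100 x 6 over all, flat on the worktop. Origin at the centre of its underside.
- carton: Small brown carton 50 x 66 x 40, a bystander. Origin at the centre of its underside.
- jar: Brown screw-top jar with white cap, 45 diameter, 55 high, a bystander. Origin at the centre of its underside.
- spanner: Slim steel spanner lying flat, 23 x 147 x 6, a bystander. Origin at the centre of its underside; y along its length.

How it is judged (in metres and radians):
On the way, in this order (a step that is already met when the one before it is completed fails the run):
1. the rod is drawn out of its rest, its tip more than 8 cm from the bridge (distance between rod_tip and bridge above 0.08 m and contact force between rod and rest below 0.1 N), for 0.1 s.
2. the rod is in the guide tube with its collar stopped on the rim (x of rod_collar in the frame of guide_tube above -0.003 m and y of rod_collar in the frame of guide_tube between -0.006 and 0.006 m and z of rod_collar in the frame of guide_tube between -0.006 and 0.006 m and angle between the x axis of rod and the x axis of guide_tube, either way round below 0.1 rad), for 0.2 s.
3. the rod is withdrawn, its tip outside the tube (x of rod_tip in the frame of guide_tube below -0.01 m), for 0.1 s.
At the end, for the whole second after the job is handed in: The rod is held in the fingers, still (under 3 cm/s), level within 9 degrees, its tip within 35 mm horizontally of the tile's centre and 6 to 16 cm above the worktop; it touches neither pump, rest, tile, carton nor jar (angle between rod's own x axis and vertical between 1.411 and 1.731 rad and horizontal distance between rod_tip and tile below 0.035 m and height (world z) of rod_tip between 0.06 and 0.16 m and linear speed of rod below 0.03 m/s and contact force between rod and the fingers above 1 N and contact force between rod and pump below 0.1 N and contact force between rod and rest below 0.1 N and contact force between rod and tile below 0.1 N and contact force between rod and carton below 0.1 N and contact force between rod and jar below 0.1 N); the arm keeps its last pose, push and grip.
It fails at once if the rod is forced against the pump with more than 40 N (contact force between rod and pump above 40 N).
It fails at once if the carton is moved by more than 2 cm (distance of carton from where it was at the start of the episode above 0.02 m).
It fails at once if the jar is moved by more than 2 cm (distance of jar from where it was at the start of the episode above 0.02 m).
It fails at once if the spanner is moved by more than 2 cm (distance of spanner from where it was at the start of the episode above 0.02 m).
It also fails if it takes over 45 s, if anything falls off the work surface, if the arm or the gripper's body presses on something with over 40 N, if the wrist force passes 120 N, or if a joint passes its speed limit or range.

## Robot

A 6-joint arm with a two-finger parallel gripper is mounted at the origin on a cart in front of the work surface, level with it; the furniture and walls round the work are solid. World frame = base frame: x ahead of the robot, y to its left, z up, the work surface at z = 0. Lengths are in m, angles in degrees, forces in N, time in s.
With the tool pointing down it reaches from about 0.4 to 0.825 m from the base axis. Payload 7 kg.
Tool frame: the origin (TCP) lies midway between the tips of the shut fingers; the grasp point (between the pads) lies 19 mm behind it (ctrl.hold_point_z is the distance from the TCP to the grasp point, in m); z points along the fingers, y is the line along which they close (so a half turn about z gives the same grasp; the last joint's range is limited). The gripper opens to 88 mm and grips with 3 to 60 N. Pads are 19 mm wide; open, the fingers measure 130 mm over their backs; the gripper's body (78 mm by 193 mm) begins 47 mm behind the grasp point.
Start: joints at [84.803, 20.546, 0.682, 0, -70.136, -16.507], TCP at [0.25, 0.627, 0.227] pointing down, gripper open.
Joint ranges: [-176.03, 176.03], [-82.01, 121.73], [-58.28, 71.71], [-173.87, 95.51], [-174.79, -0.11], [-173.66, 173.66]. Speed limits (degrees/s): [136.94, 136.94, 172.46, 180, 180, 180].

## Interface

Orientations are given as [roll, pitch, yaw] about the fixed x, y, z axes, in that order (R = Rz(yaw) Ry(pitch) Rx(roll)).
In Python, from plant import ctrl gives the robot as it stands.
- The arm moves only by the tool apply_moves, never from a script. Its argument "deltas" is a list of rows, each an object with "fingers": the finger opening in mm, from 0 to 87.6; "delta_pos": the shift along the tool's x, y, z in mm, a list of three; "angular": the turn, a rotation vector about the tool's x, y, z in degrees, a list of three. A call has 1 to 10 rows; each row is the pose to reach, as a shift and turn from the pose commanded when the call began, along the tool's axes at that moment; what a row does not reach only later rows make up. A row lasts 1/10 s, in which the tool goes at most 50 mm and 8.59 degrees, less where a joint would pass 70% of its speed; a pose out of reach is approached as far as the arm can. A call with a gripper value outside its range is refused whole. The fingers move at their own pace and stop on an object; the grip force is fixed at half the most. Time passes only in rows, so rows that repeat a pose let the fingers close. It gives the time, the measured TCP pose, the force, the opening and the grip force at its end, in the units of the state.
- ctrl.get_obs(): the state, without advancing time (a new reading comes with each control period).
- ctrl.snapshot(name): name is "scene" or "top"; returns the picture (384x512x3 uint8, red, green, blue); there is no depth.
- ctrl.camera_params(name): a dict with "fx", "fy", "cx", "cy" (pixels), "cam_to_world" (4x4, takes a point from camera to world coordinates). Camera axes: x right, y up, looking along -z (the intrinsics and any distortion apply to the point x, -y, -z); pixel columns grow to the right and rows downward; lengths in m; the calibration is good to about 2 mm. A picture is of the moment at which its call begins. camera_params takes no time and is no camera call.
- ctrl.close_job(): hands the job in; it is judged then, once.
The state is a dict: "clock": time; "joint_pos": joint angles; "qvel": joint speeds; "tau": joint torques, N m; "tool_pos": TCP position; "orientation": TCP orientation; "force": force on the tool from outside, world axes, zero at the start; "moment": the same for the moment, N m; "opening": finger opening in m; "gripper_force": force on a finger pad.
Only numpy, scipy, OpenCV 4.12 (cv2) and the standard library are available. Lean on these libraries where they do the work, as an engineer would, in place of code of your own. Each camera call takes 0.05 s, during which the arm holds its last target. There are 200 camera calls.

## Working session

There is one attempt and no reset: what is moved stays moved. The work goes in short steps, Python scripts to look and compute and a tool call to move; the robot and the scene stay as the last step left them, time stands still between calls to the robot, and variables do not carry over. Pictures are saved under pics/ and viewed, at most 10 in all, crops included, and the job is handed in when it is done.

Besides the shell and the picture viewer there is one more tool, called after "Request:" by a JSON object that holds its "op" and its "data", one argument or row to a line. apply_moves: Moves the arm, as the interface text tells. Its arguments: {"type":"object","properties":{"deltas":{"type":"array"}},"required":["deltas"]}

```bash
mkdir -p pics; ls; python3 - <<'E'
from plant import ctrl
import cv2,numpy as np
np.set_printoptions(precision=4,suppress=True)
for n in("scene","top"):
    im=ctrl.snapshot(n); cv2.imwrite(f"pics/{n}0.png",im[:,:,::-1])
    print(n,ctrl.camera_params(n))
print(ctrl.get_obs(),ctrl.hold_point_z)
E
```

```text
pics
scene {'fx': 385.1090905175152, 'fy': 385.1090905175152, 'cx': 259.6142042810238, 'cy': 188.89282882762214, 'cam_to_world': array([[-0.4681,  0.3849, -0.7955, -0.1823],
       [-0.8835, -0.223 ,  0.4119,  0.5579],
       [-0.0189,  0.8956,  0.4444,  0.4957],
       [ 0.    ,  0.    ,  0.    ,  1.    ]])}
top {'fx': 405.1090932240186, 'fy': 405.1090932240186, 'cx': 256.3930754907895, 'cy': 189.10777300056978, 'cam_to_world': array([[-0.02  ,  0.9851, -0.171 ,  0.366 ],
       [-0.9994, -0.0151,  0.0298,  0.2072],
       [ 0.0268,  0.1715,  0.9848,  0.9894],
       [ 0.    ,  0.    ,  0.    ,  1.    ]])}
{'clock': 0.1, 'joint_pos': array([ 84.8023,  20.5887,   0.6396,  -0.015 , -70.1348, -16.5064]), 'qvel': array([ 0.0448, -0.1808,  0.1874,  0.1681,  0.0696,  0.0612]), 'tau': array([ -0.0013, -58.4163,  29.3752,   7.0154,   0.0102,  -0.0001]), 'tool_pos': array([0.2495, 0.6267, 0.2257]), 'orientation': array([179.9155,  -0.0103, -21.7092]), 'force': array([-0.5534, -0.2695, -0.9548]), 'moment': array([ 0.0368,  0.0421, -0.0214]), 'gripper_force': 0.0, 'opening': 0.08760070043864135} 0.0188
```

View pics/top0.png

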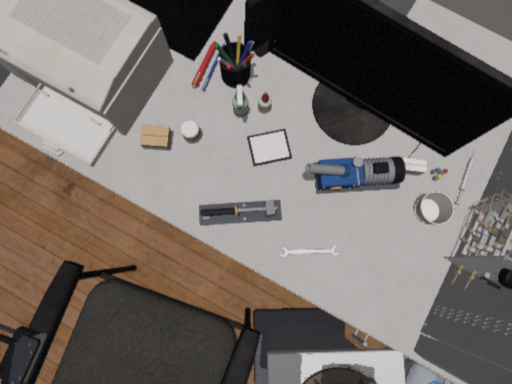

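View pics/scene0.png

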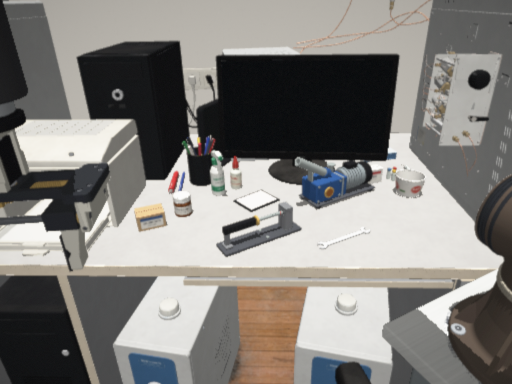

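The top view shows the rest at about (240,212), with its bridge on the right at (270,208). The pump is at (355,173) with the tube mouth at about (310,168), the tile at (269,147), the carton at (155,136), the jar at (190,131) and the spanner at (309,251). I'll zoom in on the rest and pump next.

```bash
python3 - <<'E'
import cv2
a=cv2.imread("pics/top0.png")[130:240,190:410]; b=cv2.imread("pics/scene0.png")[150:255,200:400]
cv2.imwrite("pics/tz.png",cv2.resize(a,None,fx=3.6,fy=3.6,interpolation=cv2.INTER_CUBIC))
cv2.imwrite("pics/sz.png",cv2.resize(b,None,fx=4,fy=4,interpolation=cv2.INTER_CUBIC))
E
```

```text
(no output)
```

View pics/tz.png

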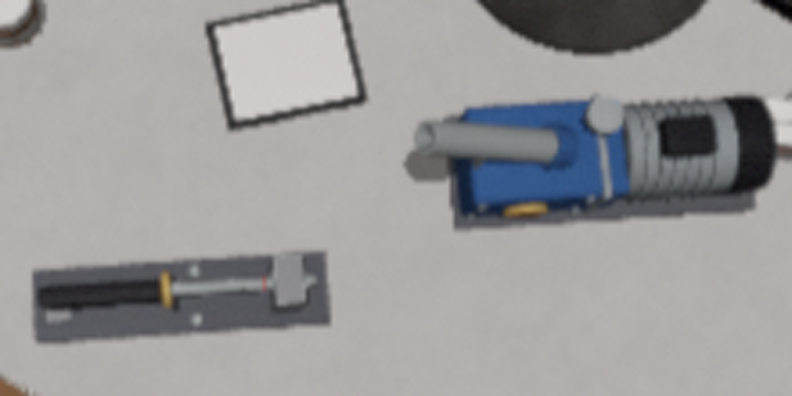

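View pics/sz.png

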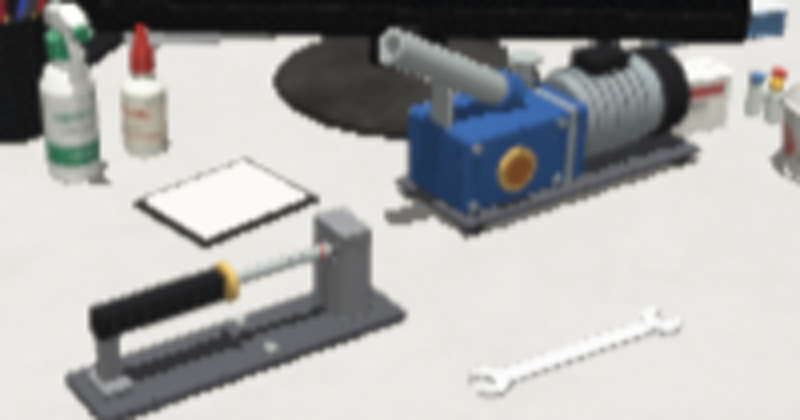

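The zooms show these features:
- **Top crop:** plate corners at (34,271), (326,252), (330,323) and (36,342), collar at (166,290), tube mouth at about (427,137), stub at (606,113), tile corners at (207,22) to (366,100).
- **Scene crop:** mouth at (391,46), stub at (526,65), collar at (230,281), right end of the plate at (405,313).

I'll fit the poses from both views.

```bash
cat > fit.py <<'E'
import numpy as np
from plant import ctrl
from scipy.optimize import least_squares
P={n:ctrl.camera_params(n) for n in("scene","top")}
def proj(n,p):
    c=P[n];T=np.linalg.inv(c["cam_to_world"]);q=np.atleast_2d(p)@T[:3,:3].T+T[:3,3]
    return np.c_[c["fx"]*q[:,0]/-q[:,2]+c["cx"],c["fy"]*q[:,1]/q[:,2]+c["cy"]]
Z={"top":(190,130,3.6),"scene":(200,150,4)}
def full(n,uv):
    x,y,s=Z[n];return (np.array(uv)+.5)/s-.5+[x,y]
def world(pose,q):
    x,y,a=pose;c,s=np.cos(a),np.sin(a);q=np.atleast_2d(q)*1e-3
    return np.c_[x+c*q[:,0]-s*q[:,1],y+s*q[:,0]+c*q[:,1],q[:,2]]
def fit(pts,x0):
    def f(p): return np.concatenate([proj(n,world(p,q))[0]-full(n,uv) for n,q,uv in pts])
    r=least_squares(f,x0,loss="soft_l1");return r.x,r.fun.reshape(-1,2)
E
cat > m.py <<'E'
from fit import *
np.set_printoptions(precision=4,suppress=True)
t,s="top","scene"
rest=[(t,(-100,25,8),(34,271)),(t,(100,25,8),(326,252)),(t,(100,-25,8),(330,323)),(t,(-100,-25,8),(36,342)),
(t,(-7.5,0,50),(166,290)),(t,(-90,0,50),(40,297)),(s,(-100,25,8),(68,378)),(s,(100,-25,8),(405,313)),(s,(-7.5,0,50),(230,281)),
(s,(60,16,66),(317,215)),(s,(60,-16,66),(340,236)),(s,(80,-16,66),(371,225))]
pump=[(t,(-90,0,130),(427,137)),(s,(-90,0,130),(391,46)),(t,(34,16,90),(606,113)),(s,(34,16,90),(526,65)),(t,(-52,33,68),(468,110)),
(t,(-52,-33,68),(472,203)),(s,(-52,33,68),(411,106)),(s,(-52,-33,68),(470,130)),(s,(52,-33,68),(579,95)),(t,(1,0,77.5),(560,145))]
tile=[(t,(-50,40,6),(207,22)),(t,(50,40,6),(342,0)),(t,(50,-40,6),(366,100)),(t,(-50,-40,6),(232,128)),
(s,(-50,40,6),(135,204)),(s,(50,40,6),(247,157)),(s,(50,-40,6),(319,200)),(s,(-50,-40,6),(206,245))]
for n,p,x0 in(("rest",rest,(.32,.25,-1.5)),("pump",pump,(.45,0,-1.5)),("tile",tile,(.5,.15,-1.4))):
    x,r=fit(p,x0);print(n,x,np.degrees(x[2]));print(r.T)
E
python3 m.py
```

```text
rest [ 0.4802  0.2179 -1.5218] -87.18987672038756
[[-0.4907  0.1455  0.658  -0.1181  1.0717  0.585  -1.5599  0.3069 -0.9907
  -1.344   0.6281  0.1244]
 [-0.3079 -0.3169  0.2589  0.4721  0.0443  0.422  -1.0164 -0.3829  0.3796
  -0.079   0.3539  0.788 ]]
pump [ 0.566  -0.0238 -1.5111] -86.58233290112001
[[ 0.4848 -0.0194  0.8676 -0.6107 -0.3613  1.533  -1.4297 -0.4852  3.029
  -1.0376]
 [ 0.1213  0.338   0.0268 -2.3315 -1.3178  0.4078 -0.0416  2.9532  2.2711
   0.1407]]
tile [ 0.6431  0.142  -1.3776] -78.93022900198307
[[-0.2373  0.8424  1.3048 -0.505  -0.8807 -0.3378  0.2752 -0.5888]
 [ 0.3301 -1.2805  0.9561  1.1842 -0.9188  0.0491 -0.8298 -0.1307]]
```

The fits agree to 1–2 px (about 2 mm). The handle's middle works out at about (0.478, 0.268, 0.05), so next is a helper that turns goals into move numbers.

```bash
cat > h.py <<'E'
import numpy as np
from plant import ctrl
from scipy.spatial.transform import Rotation as R
np.set_printoptions(precision=2,suppress=True)
H=ctrl.hold_point_z
def tool(yaw,dip): # tool x along the rod (yaw, dip below level), z away below
    return R.from_euler("z",yaw,degrees=True)*R.from_euler("y",dip,degrees=True)*R.from_euler("x",180,degrees=True)
def now():
    o=ctrl.get_obs();return o["tool_pos"],R.from_euler("xyz",o["orientation"],degrees=True)
def delta(grasp,yaw,dip,frm=None):
    p,r=frm or now();q=tool(yaw,dip);t=np.array(grasp)+q.apply([0,0,H])
    print("pos mm",r.inv().apply(t-p)*1e3,"rot deg",(r.inv()*q).as_rotvec(degrees=True),"tcp",t)
E
python3 - <<'E'
from h import *
delta((.4778,.2678,.13),-87.2,0)
E
```

```text
pos mm [344.85 248.87 114.94] rot deg [ 0.07 -0.06 65.49] tcp [0.48 0.27 0.11]
```

Request:
{"op": "apply_moves", "data": {
  "deltas": [
    {"fingers":50,"delta_pos":[345,249,115],"angular":[0,0,65.5]},
    {"fingers":50,"delta_pos":[345,249,115],"angular":[0,0,65.5]},
    {"fingers":50,"delta_pos":[345,249,115],"angular":[0,0,65.5]},
    {"fingers":50,"delta_pos":[345,249,115],"angular":[0,0,65.5]},
    {"fingers":50,"delta_pos":[345,249,115],"angular":[0,0,65.5]},
    {"fingers":50,"delta_pos":[345,249,115],"angular":[0,0,65.5]},
    {"fingers":50,"delta_pos":[345,249,115],"angular":[0,0,65.5]},
    {"fingers":50,"delta_pos":[345,249,115],"angular":[0,0,65.5]},
    {"fingers":50,"delta_pos":[345,249,115],"angular":[0,0,65.5]},
    {"fingers":50,"delta_pos":[345,249,115],"angular":[0,0,65.5]}
  ]
}}

```text
clock: 1.1
tool_pos: [0.4785, 0.2636, 0.1096]
orientation: [179.8, -0.2, -87.5]
force: [-1.2, -0.6, -0.6]
opening: 0.0501
gripper_force: 0.0
```

```bash
python3 - <<'E'
from h import *
import cv2
print(now()[0]*1e3,now()[1].as_euler("xyz",degrees=True))
delta((.4778,.2678,.05),-87.2,0)
im=ctrl.snapshot("scene")[:,:,::-1]
cv2.imwrite("pics/s1.png",cv2.resize(im[130:270,180:400],None,fx=3.6,fy=3.6,interpolation=cv2.INTER_CUBIC))
E
```

```text
[478.5  263.62 109.59] [179.82  -0.16 -87.47]
pos mm [-4.42  0.28 78.38] rot deg [ 0.18 -0.16 -0.27] tcp [0.48 0.27 0.03]
```

View pics/s1.png

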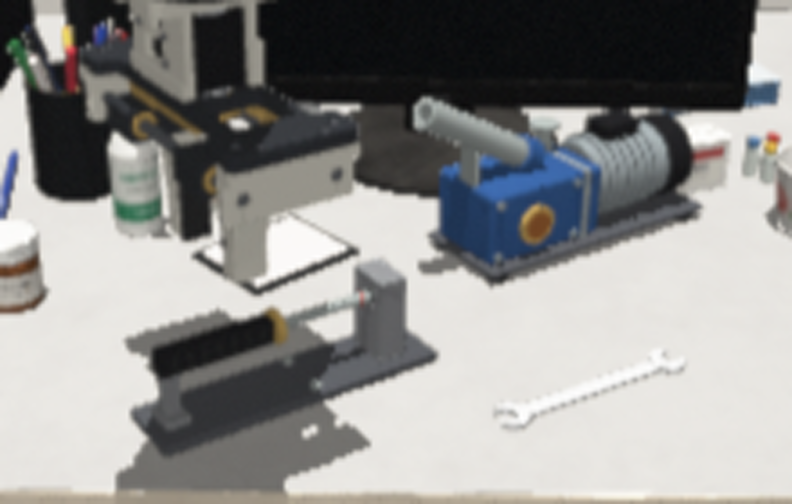

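The view shows the open fingers straddling the handle from above: near finger at about (245,270), handle between (155,355) and (275,325). I'll descend, grip and let it settle.

Request:
{"op": "apply_moves", "data": {
  "deltas": [
    {"fingers":50,"delta_pos":[0,0,40],"angular":[0,0,0]},
    {"fingers":50,"delta_pos":[0,0,70],"angular":[0,0,0]},
    {"fingers":50,"delta_pos":[0,0,79],"angular":[0,0,0]},
    {"fingers":50,"delta_pos":[0,0,79],"angular":[0,0,0]},
    {"fingers":10,"delta_pos":[0,0,79],"angular":[0,0,0]},
    {"fingers":0,"delta_pos":[0,0,79],"angular":[0,0,0]},
    {"fingers":0,"delta_pos":[0,0,79],"angular":[0,0,0]},
    {"fingers":0,"delta_pos":[0,0,79],"angular":[0,0,0]},
    {"fingers":0,"delta_pos":[0,0,79],"angular":[0,0,0]}
  ]
}}

```text
clock: 2.05
tool_pos: [0.4783, 0.2684, 0.0331]
orientation: [-180.0, 0.0, -87.2]
force: [-0.9, 0.0, 0.7]
opening: 0.0157
gripper_force: 0.2
```

Request:
{"op": "apply_moves", "data": {
  "deltas": [
    {"fingers":0,"delta_pos":[0,0,0],"angular":[0,0,0]},
    {"fingers":0,"delta_pos":[0,0,0],"angular":[0,0,0]},
    {"fingers":0,"delta_pos":[0,0,0],"angular":[0,0,0]},
    {"fingers":0,"delta_pos":[0,0,0],"angular":[0,0,0]}
  ]
}}

```text
clock: 2.45
tool_pos: [0.4783, 0.2684, 0.033]
orientation: [-180.0, 0.0, -87.2]
force: [-1.6, -0.8, 5.7]
opening: 0.0137
gripper_force: 30.0
```

The grip is solid (13.7 mm opening, 30 N). I'll ease up 2 mm, draw straight back, then lift.

Request:
{"op": "apply_moves", "data": {
  "deltas": [
    {"fingers":0,"delta_pos":[0,0,-2],"angular":[0,0,0]},
    {"fingers":0,"delta_pos":[-10,0,-2],"angular":[0,0,0]},
    {"fingers":0,"delta_pos":[-30,0,-2],"angular":[0,0,0]},
    {"fingers":0,"delta_pos":[-50,0,-2],"angular":[0,0,0]},
    {"fingers":0,"delta_pos":[-75,0,-3],"angular":[0,0,0]},
    {"fingers":0,"delta_pos":[-100,0,-20],"angular":[0,0,0]},
    {"fingers":0,"delta_pos":[-110,0,-60],"angular":[0,0,0]},
    {"fingers":0,"delta_pos":[-110,0,-100],"angular":[0,0,0]},
    {"fingers":0,"delta_pos":[-110,0,-100],"angular":[0,0,0]},
    {"fingers":0,"delta_pos":[-110,0,-100],"angular":[0,0,0]}
  ]
}}

```text
clock: 3.45
tool_pos: [0.4726, 0.3801, 0.1334]
orientation: [-179.9, 0.1, -87.1]
force: [0.1, 0.5, -2.1]
opening: 0.0136
gripper_force: 30.0
```

```bash
python3 - <<'E'
from h import *
m=np.array([.5606,.066,.13]); y=np.radians(-86.58)
a=np.array([np.cos(y)*np.cos(np.pi/6),np.sin(y)*np.cos(np.pi/6),-.5])
print("mouth",m,"axis",a)
delta(m-a*(.140+.045),-86.6,30)
E
```

```text
mouth [0.56 0.07 0.13] axis [ 0.05 -0.86 -0.5 ]
pos mm [148.35 -70.7  -73.04] rot deg [ -0.21 -29.88  -0.51] tcp [0.55 0.24 0.21]
```

Request:
{"op": "apply_moves", "data": {
  "deltas": [
    {"fingers":0,"delta_pos":[0,0,-73],"angular":[0,-8,0]},
    {"fingers":0,"delta_pos":[30,-20,-73],"angular":[0,-15,0]},
    {"fingers":0,"delta_pos":[70,-40,-73],"angular":[0,-22,0]},
    {"fingers":0,"delta_pos":[110,-60,-73],"angular":[0,-29,-0.5]},
    {"fingers":0,"delta_pos":[148,-71,-73],"angular":[0,-30,-0.5]},
    {"fingers":0,"delta_pos":[148,-71,-73],"angular":[0,-30,-0.5]},
    {"fingers":0,"delta_pos":[148,-71,-73],"angular":[0,-30,-0.5]},
    {"fingers":0,"delta_pos":[148,-71,-73],"angular":[0,-30,-0.5]}
  ]
}}

```text
clock: 4.25
tool_pos: [0.5503, 0.2343, 0.2043]
orientation: [180.0, 30.0, -86.7]
force: [0.3, 0.4, -0.2]
opening: 0.0136
gripper_force: 30.0
```

```bash
python3 - <<'E'
from h import *
import cv2
print(now()[0]*1e3,now()[1].as_euler("xyz",degrees=True))
s=ctrl.snapshot("scene")[:,:,::-1]; t=ctrl.snapshot("top")[:,:,::-1]
cv2.imwrite("pics/s2f.png",s);cv2.imwrite("pics/t2f.png",t)
a=cv2.resize(s[130:230,230:350],None,fx=6,fy=6,interpolation=cv2.INTER_CUBIC)[:, :720]
b=cv2.resize(t[145:195,230:350],None,fx=6,fy=6,interpolation=cv2.INTER_CUBIC)
cv2.imwrite("pics/s2.png",a);cv2.imwrite("pics/t2.png",b)
E
```

```text
[550.28 234.31 204.34] [180.    29.96 -86.72]
```

View pics/s2.png

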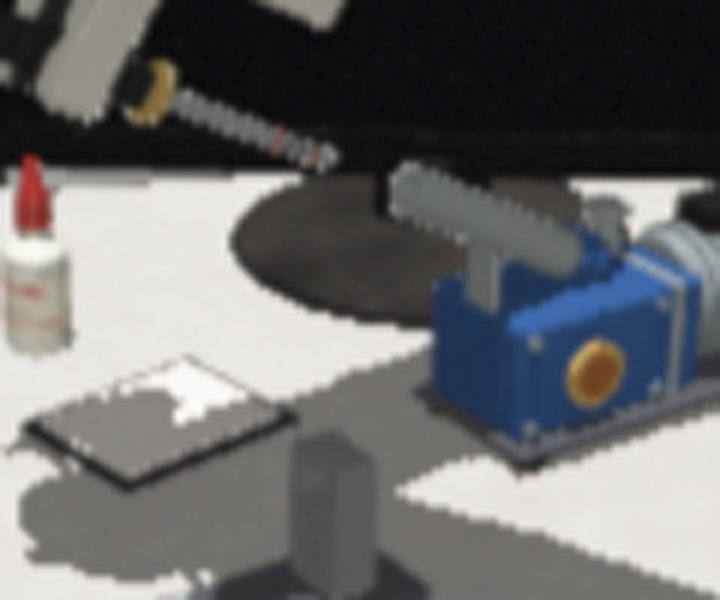

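View pics/t2.png

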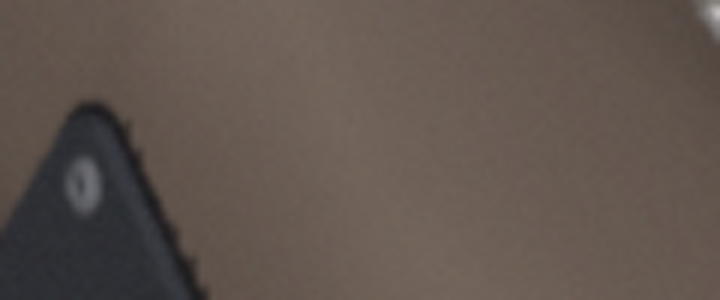

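The scene view shows the tip at (335,158), the collar at (152,92), the mouth centre at (403,188) and the tube centreline running to about (567,253). The rod points at the mouth to within about 0.5 px. The arm hides the mouth in the top view. I'll compare this numerically with kinematics.

```bash
python3 - <<'E'
from h import *
import fit
p,r=now();g=p-r.apply([0,0,H]);x=r.apply([1,0,0])
m=np.array([.5606,.066,.13]);y=np.radians(-86.58);a=np.array([np.cos(y)*np.cos(np.pi/6),np.sin(y)*np.cos(np.pi/6),-.5])
z=lambda q:(fit.proj("scene",q)[0]-[230,130]+.5)*6-.5
for n,q in(("tip",g+.14*x),("collar",g+.0425*x),("collar -z2",g+.0425*x-[0,0,.002]),("mouth",m),("tube end",m+.09*a)):print(n,z(q),q*1e3)
e=p;f=np.linalg.inv(np.c_[a,np.cross([0,0,1],a)/.866,np.cross(a,np.cross([0,0,1],a)/.866)])
print("tip, collar in tube (axial,lateral,up) mm",f@(g+.14*x-m)*1e3,f@(g+.045*x-m)*1e3)
E
```

```text
tip [330.34 163.13] [557.76 104.9  151.32]
collar [146.39  88.82] [552.67 189.21 200.04]
collar -z2 [146.53  93.86] [552.67 189.21 198.04]
mouth [406.79 191.26] [560.6  66.  130. ]
tube end [548.24 248.66] [565.25 -11.8   85.  ]
tip, collar in tube (axial,lateral,up) mm [-44.44  -0.52  -1.04] [-139.44   -0.56   -1.08]
```

```bash
python3 - <<'E'
from h import *
import fit,cv2
im=cv2.imread("pics/s2f.png").astype(float).mean(2)
p,r=now();g=p-r.apply([0,0,H]);x=r.apply([1,0,0])
L=fit.proj("scene",np.array([g+s*x for s in np.linspace(.045,.14,60)]))
for c in range(260,287,2):
    row=np.interp(c,L[:,0],L[:,1]);k=np.arange(int(row)-5,int(row)+6);w=np.clip(im[k,c]-60,0,None)
    print(c,round(row,2),round((w*k).sum()/w.sum(),2),im[k,c].astype(int))
# tube silhouette
m=np.array([.5606,.066,.13]);y=np.radians(-86.58);a=np.array([np.cos(y)*np.cos(np.pi/6),np.sin(y)*np.cos(np.pi/6),-.5])
T=fit.proj("scene",np.array([m+s*a for s in np.linspace(0,.1,60)]))
for c in range(299,320,4):
    row=np.interp(c,T[:,0],T[:,1]);k=np.arange(int(row)-8,int(row)+9);print(c,round(row,2),int(row)-8,im[k,c].astype(int))
E
```

```text
260 146.82 146.69 [ 18  21  19  40 102 115 107 106  75  27  21]
262 147.63 147.68 [ 12  11  22  63  94 106 104 103  71  31  18]
264 148.43 148.29 [ 13  14  20  53  89 103 100  72  38  21  15]
266 149.24 148.79 [ 12  13  33  90 108 106 101  74  36  20  16]
268 150.05 149.89 [ 15  13  35  93 110 108 112  81  30  16  16]
270 150.86 150.9 [ 14  12  13  32  82 104 105 104  73  27  16]
272 151.67 151.3 [ 13  12  19  51  91 106 101  75  36  19  15]
274 152.47 152.31 [ 11  12  19  54  89 104 102  73  33  18  20]
276 153.28 153.36 [13 15 31 80 94 94 92 65 27 20 76]
278 154.09 156.51 [ 13  14  36  82  89  84  94  70  29  74 179]
280 154.9 156.18 [ 13  14  25  35  71  83  86 111  87  49  97]
282 155.71 155.46 [16 25 28 51 78 90 93 75 43 47 57]
284 156.51 155.28 [ 27  23  42 109 122 107  87  53  45  53  55]
286 156.77 nan [19 21 17 28 58 59 34 23 42 53 54]
299 162.12 154 [ 16  18  41 100 109  98  97 101 102 103 100  95  98  82  61  58  57]
303 163.74 155 [ 17  30  36  53  85 101 105 107 105 104 101  97  91  79  67  61  59]
307 165.36 157 [ 16  15  21  52  85 101 106 106 105 104 100  98 111  96  73  69  70]
311 166.99 158 [ 17  22  29  45  91 105 104 105 106 106 103  99  95  94  96  97  97]
315 168.61 160 [ 57  66  68  76  91 100 104 104 106 105 102  98  94  77  59  55  54]
319 170.23 162 [ 67  66  68  77  92 100 104 106 106 103 100  95  81  65  55  55  55]<stdin>:8: RuntimeWarning: invalid value encountered in scalar divide
```

The rod matches kinematics to 0.2 px, and the tube matches its fit. I'll correct 1 mm up and 0.5 mm sideways, then enter the first ~20 mm gently.

Request:
{"op": "apply_moves", "data": {
  "deltas": [
    {"fingers":0,"delta_pos":[15,-0.5,-1],"angular":[0,0,0]},
    {"fingers":0,"delta_pos":[30,-0.5,-1],"angular":[0,0,0]},
    {"fingers":0,"delta_pos":[38,-0.5,-1],"angular":[0,0,0]},
    {"fingers":0,"delta_pos":[43,-0.5,-1],"angular":[0,0,0]},
    {"fingers":0,"delta_pos":[48,-0.5,-1],"angular":[0,0,0]},
    {"fingers":0,"delta_pos":[53,-0.5,-1],"angular":[0,0,0]},
    {"fingers":0,"delta_pos":[58,-0.5,-1],"angular":[0,0,0]},
    {"fingers":0,"delta_pos":[63,-0.5,-1],"angular":[0,0,0]},
    {"fingers":0,"delta_pos":[63,-0.5,-1],"angular":[0,0,0]}
  ]
}}

```text
clock: 5.25
tool_pos: [0.5545, 0.1782, 0.1745]
orientation: [-179.9, 30.0, -86.7]
force: [0.6, 0.9, -0.1]
opening: 0.0141
gripper_force: 30.0
```

```bash
cat > tube.py <<'E'
from h import *
p,r=now();g=p-r.apply([0,0,H]);x=r.apply([1,0,0])
m=np.array([.5606,.066,.13]);y=np.radians(-86.58);a=np.array([np.cos(y)*np.cos(np.pi/6),np.sin(y)*np.cos(np.pi/6),-.5])
l=np.cross([0,0,1],a)/np.cos(np.pi/6);F=np.array([a,l,np.cross(a,l)])
o=ctrl.get_obs()
print("tip, collar (axial,lat,up) mm",F@(g+.14*x-m)*1e3,F@(g+.045*x-m)*1e3,"F",F@o["force"],o["moment"])
E
python3 tube.py
```

```text
tip, collar (axial,lat,up) mm [20.43  0.29  1.19] [-74.57   0.46   1.17] F [-0.7   0.68 -0.56] [-1.65 -0.11  0.03]
```

```bash
python3 - <<'E'
from h import *
import cv2
s=ctrl.snapshot("scene")[:,:,::-1]
cv2.imwrite("pics/s3.png",cv2.resize(s[130:200,240:350],None,fx=7,fy=7,interpolation=cv2.INTER_CUBIC))
E
```

```text
(no output)
```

View pics/s3.png

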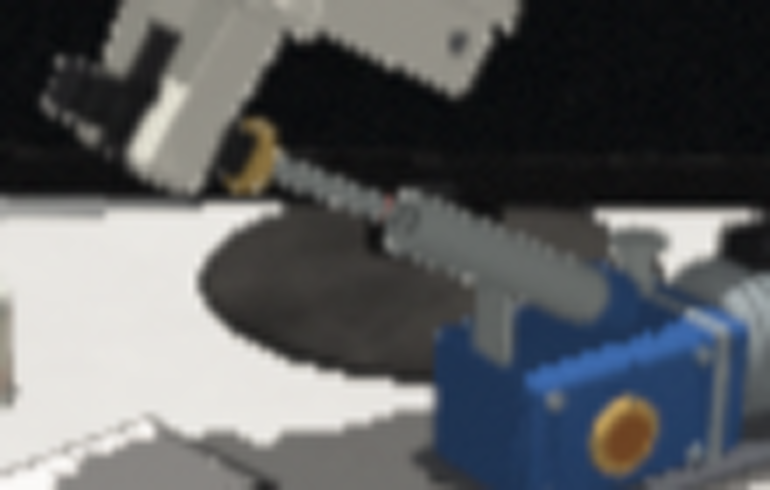

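The view shows the stem entering the mouth at (392,209), with the collar at (258,155). The reading shows about 1 mm too high, so I'll lower by 1 mm and keep sliding.

Request:
{"op": "apply_moves", "data": {
  "deltas": [
    {"fingers":0,"delta_pos":[5,0.3,1],"angular":[0,0,0]},
    {"fingers":0,"delta_pos":[12,0.3,1],"angular":[0,0,0]},
    {"fingers":0,"delta_pos":[19,0.3,1],"angular":[0,0,0]},
    {"fingers":0,"delta_pos":[26,0.3,1],"angular":[0,0,0]},
    {"fingers":0,"delta_pos":[33,0.3,1],"angular":[0,0,0]},
    {"fingers":0,"delta_pos":[40,0.3,1],"angular":[0,0,0]},
    {"fingers":0,"delta_pos":[47,0.3,1],"angular":[0,0,0]},
    {"fingers":0,"delta_pos":[54,0.3,1],"angular":[0,0,0]},
    {"fingers":0,"delta_pos":[60,0.3,1],"angular":[0,0,0]},
    {"fingers":0,"delta_pos":[60,0.3,1],"angular":[0,0,0]}
  ]
}}

```text
clock: 6.3
tool_pos: [0.5571, 0.1267, 0.1434]
orientation: [-179.9, 30.0, -86.7]
force: [0.1, 0.7, -0.6]
opening: 0.0139
gripper_force: 30.0
```

```bash
python3 tube.py
```

```text
tip, collar (axial,lat,up) mm [80.67 -0.21  0.07] [-14.33  -0.     0.05] F [-0.33  0.13 -0.88] [-1.68 -0.11 -0.01]
```

No contact load so far, and about 14 mm remains. I'll creep in.

Request:
{"op": "apply_moves", "data": {
  "deltas": [
    {"fingers":0,"delta_pos":[4,0,0],"angular":[0,0,0]},
    {"fingers":0,"delta_pos":[8,0,0],"angular":[0,0,0]},
    {"fingers":0,"delta_pos":[10,0,0],"angular":[0,0,0]},
    {"fingers":0,"delta_pos":[11,0,0],"angular":[0,0,0]},
    {"fingers":0,"delta_pos":[12,0,0],"angular":[0,0,0]},
    {"fingers":0,"delta_pos":[13,0,0],"angular":[0,0,0]},
    {"fingers":0,"delta_pos":[13,0,0],"angular":[0,0,0]},
    {"fingers":0,"delta_pos":[13,0,0],"angular":[0,0,0]}
  ]
}}

```text
clock: 7.1
tool_pos: [0.558, 0.1162, 0.1376]
orientation: [-179.8, 30.0, -86.6]
force: [-0.6, -0.6, -0.3]
opening: 0.0138
gripper_force: 30.0
```

```bash
python3 tube.py
```

```text
tip, collar (axial,lat,up) mm [92.67  0.16  0.27] [-2.33  0.26  0.28] F [ 0.67 -0.65  0.01] [-1.71 -0.14 -0.01]
```

Request:
{"op": "apply_moves", "data": {
  "deltas": [
    {"fingers":0,"delta_pos":[0.7,0,0],"angular":[0,0,0]},
    {"fingers":0,"delta_pos":[1.4,0,0],"angular":[0,0,0]},
    {"fingers":0,"delta_pos":[2,0,0],"angular":[0,0,0]},
    {"fingers":0,"delta_pos":[2,0,0],"angular":[0,0,0]}
  ]
}}

```text
clock: 7.5
tool_pos: [0.5581, 0.1155, 0.1373]
orientation: [-179.8, 30.1, -86.6]
force: [-1.0, 4.9, 3.5]
opening: 0.0137
gripper_force: 30.0
```

```bash
python3 tube.py
```

```text
tip, collar (axial,lat,up) mm [93.51  0.3   0.08] [-1.49  0.36  0.24] F [-6.08 -0.74  0.58] [0.6  0.35 0.12]
```

There's now a 6 N axial reaction and motion has stopped, so the collar is on the rim. I'll press 1 mm more and hold to cover the dwell.

Request:
{"op": "apply_moves", "data": {
  "deltas": [
    {"fingers":0,"delta_pos":[0.5,0,0],"angular":[0,0,0]},
    {"fingers":0,"delta_pos":[1,0,0],"angular":[0,0,0]},
    {"fingers":0,"delta_pos":[1,0,0],"angular":[0,0,0]},
    {"fingers":0,"delta_pos":[1,0,0],"angular":[0,0,0]}
  ]
}}

```text
clock: 7.9
tool_pos: [0.5582, 0.1154, 0.1373]
orientation: [-179.8, 30.2, -86.6]
force: [-1.6, 7.6, 7.1]
opening: 0.0137
gripper_force: 30.0
```

```bash
python3 tube.py
```

```text
tip, collar (axial,lat,up) mm [93.59  0.44 -0.01] [-1.41  0.45  0.25] F [-10.22  -1.16   2.24] [1.96 0.61 0.16]
```

It's seated (10 N, no motion), so I'll withdraw along the axis.

Request:
{"op": "apply_moves", "data": {
  "deltas": [
    {"fingers":0,"delta_pos":[-4,0,0],"angular":[0,0,0]},
    {"fingers":0,"delta_pos":[-15,0,0],"angular":[0,0,0]},
    {"fingers":0,"delta_pos":[-30,0,0],"angular":[0,0,0]},
    {"fingers":0,"delta_pos":[-45,0,0],"angular":[0,0,0]},
    {"fingers":0,"delta_pos":[-60,0,0],"angular":[0,0,0]},
    {"fingers":0,"delta_pos":[-75,0,0],"angular":[0,0,0]},
    {"fingers":0,"delta_pos":[-95,0,0],"angular":[0,0,0]},
    {"fingers":0,"delta_pos":[-120,0,0],"angular":[0,0,0]},
    {"fingers":0,"delta_pos":[-145,0,0],"angular":[0,0,0]},
    {"fingers":0,"delta_pos":[-145,0,0],"angular":[0,0,0]}
  ]
}}

```text
clock: 8.9
tool_pos: [0.551, 0.242, 0.2112]
orientation: [-179.6, 30.1, -86.4]
force: [-0.2, 0.1, -1.4]
opening: 0.0136
gripper_force: 30.0
```

```bash
python3 tube.py; python3 - <<'E'
from h import *
c=2**-.5*.14
for z in(.2,.11): delta((.643-c,.142+c,z),-45,0)
E
```

```text
tip, collar (axial,lat,up) mm [-53.21   1.21   0.79] [-148.21    0.94    0.93] F [ 0.59 -0.22 -1.33] [-1.71 -0.11  0.05]
pos mm [15.52  7.21 25.63] rot deg [-11.22  28.62 -40.52] tcp [0.54 0.24 0.18]
pos mm [ 60.63   7.72 103.51] rot deg [-11.22  28.62 -40.52] tcp [0.54 0.24 0.09]
```

Request:
{"op": "apply_moves", "data": {
  "deltas": [
    {"fingers":0,"delta_pos":[3,1,4],"angular":[-1.6,4.1,-5.8]},
    {"fingers":0,"delta_pos":[6,2,8],"angular":[-3.2,8.2,-11.6]},
    {"fingers":0,"delta_pos":[8,4,12],"angular":[-4.8,12.3,-17.4]},
    {"fingers":0,"delta_pos":[10,5,16],"angular":[-6.4,16.4,-23.2]},
    {"fingers":0,"delta_pos":[13,6,20],"angular":[-8,20.4,-28.9]},
    {"fingers":0,"delta_pos":[15,7,25],"angular":[-9.6,24.5,-34.7]},
    {"fingers":0,"delta_pos":[25,7,42],"angular":[-11.2,28.6,-40.5]},
    {"fingers":0,"delta_pos":[45,7,75],"angular":[-11.2,28.6,-40.5]},
    {"fingers":0,"delta_pos":[60,8,103],"angular":[-11.2,28.6,-40.5]},
    {"fingers":0,"delta_pos":[60,8,103],"angular":[-11.2,28.6,-40.5]}
  ]
}}

```text
clock: 9.9
tool_pos: [0.5399, 0.2365, 0.085]
orientation: [179.3, 0.2, -45.2]
force: [0.2, -0.4, -1.2]
opening: 0.0133
gripper_force: 30.0
```

Request:
{"op": "apply_moves", "data": {
  "deltas": [
    {"fingers":0,"delta_pos":[0,0,0],"angular":[0,0,0]},
    {"fingers":0,"delta_pos":[0,0,0],"angular":[0,0,0]},
    {"fingers":0,"delta_pos":[0,0,0],"angular":[0,0,0]},
    {"fingers":0,"delta_pos":[0,0,0],"angular":[0,0,0]},
    {"fingers":0,"delta_pos":[0,0,0],"angular":[0,0,0]}
  ]
}}

```text
clock: 10.4
tool_pos: [0.5434, 0.2381, 0.0902]
orientation: [179.9, 0.1, -45.2]
force: [-0.5, 0.1, -0.2]
opening: 0.0139
gripper_force: 30.0
```

```bash
python3 - <<'E'
from h import *
import cv2
p,r=now();print("tip",p+r.apply([.14,0,-H]),"speeds",ctrl.get_obs()["qvel"])
s=ctrl.snapshot("scene")[:,:,::-1]
cv2.imwrite("pics/s4.png",cv2.resize(s[110:260,120:400],None,fx=2.8,fy=2.8,interpolation=cv2.INTER_CUBIC))
E
```

```text
tip [0.64 0.14 0.11] speeds [ 0.03  0.39 -0.27 -0.02  0.16  0.06]
```

View pics/s4.png

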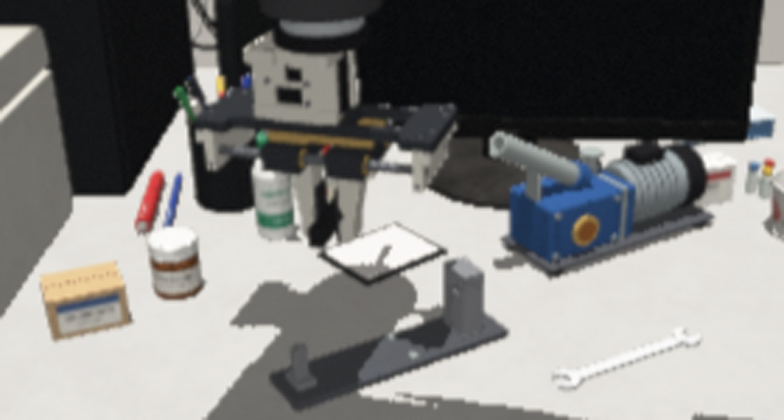

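The view shows the handle held level in the fingers at about (325,215), with the rod's shadow on the tile at (385,255). The carton, jar and spanner have not moved. By kinematics the tip is at (0.64, 0.14, 0.11), so I'm handing in.

```bash
python3 -c "
from plant import ctrl
print(ctrl.close_job())"
```

```text
the job is handed in; nothing more can be done
None
```

I handed the job in at about 10.5 s: the rod was drawn from its rest, slid down the tube until the collar stopped on the rim, withdrawn, and is held level with its tip about 11 cm above the middle of the tile by arm kinematics (the tip itself was hidden in the last picture); the hand-in returned no verdict.

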